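Feel for the hidden notch of the chess case and press its catch

ROBOT

A 6-joint arm with a two-finger parallel gripper is mounted at the origin on the work surface. World frame = base frame: x ahead of the robot, y to its left, z up, the work surface at z = 0. Lengths are in m, angles in rad, forces in N, time in s.
With the tool pointing down it reaches from about 0.325 to 0.775 m from the base axis. Payload 5.5 kg.
Tool frame: the origin (TCP) lies midway between the tips of the shut fingers; the grasp point (between the pads) lies 19 mm behind it; y points along the fingers, x is the direction in which the jaws open and shut, and the axes are right-handed (so a half turn about y gives the same grasp; the last joint's range is limited). The gripper opens to 85 mm and grips with 20 to 120 N. Pads are 22 mm wide; open, the fingers measure 114 mm over their backs; the gripper's body (76 mm by 85 mm) begins 54 mm behind the grasp point. The pads swing forward as they close: fully open they stand 13 mm farther back than shut.
Start: joints at [1.12, 0.091, 1.231, -0, 1.82, -0.057], TCP at [0.23, 0.554, 0.231] pointing down, gripper open.
Joint ranges: [-2.87, 2.87], [-0.86, 2.18], [0.17, 2.46], [-1.51, 4.65], [0.06, 2.69], [-2.65, 2.65]. Speed limits (rad/s): [2.57, 2.57, 3.01, 3.14, 3.14, 3.14].

INTERFACE

Orientations are given as a unit quaternion [w, x, y, z].
In Python, from rig import env, snapshot, finder gives the robot as it stands. The module is installed in compiled form; this text tells all that it offers.
- The arm moves only by the tool arm_command, never from a script. Its argument "plan" is a list that holds one entry, the list of rows, each a list of 7 numbers: the shift along the world's x, y, z in mm, then the turn, a rotation vector about the world's x, y, z in rad, then the closure in counts, from 0 (fully open) to 255 (shut). In form: [[[dx, dy, dz, wx, wy, wz, hand], ...]]. A call has exactly 5 rows; each row is the pose to reach, as a shift and turn from the pose commanded when the call began; what a row does not reach only later rows make up. A row lasts 1/10 s, in which the tool goes at most 50 mm and 8.59 degrees, less where a joint would pass 70% of its speed; a pose out of reach is approached as far as the arm can. A call with a gripper value outside its range is refused whole. The fingers move at their own pace and stop on an object; "grip_force" is the grip in N (left out, the last holds). Time passes only in rows, so rows that repeat a pose let the fingers close, or fill a call up. It gives the time, the measured TCP pose, the force and the opening at its end, in the units of the state.
- env.read_state(): the state, without advancing time (a new reading comes with each control period).
- snapshot(name): name is "scene" or "top" or "wrist"; returns a dict with "color" (384x512x3 uint8, red, green, blue), "mtx" (3x3 intrinsics, pixels), "k1" (the pictures are not rectified: a ray, as slopes to the right and down, at radius r is drawn at 1 + k1 r^2 times it, then the intrinsics apply), "R" (3x3) and "t" (3): a world point X has camera coordinates R X + t. Camera axes: x right, y down, z forward; pixel columns grow to the right and rows downward; lengths in m; the calibration is good to about 2 mm. A picture is of the moment at which its call begins. There is no depth.
- env.sign_off(): hands the job in, once; it reports no verdict.
Trained networks look in the newest picture that a camera, given by its name, has taken for a name from the list of things; names that differ only in an ending like _2 or _b are one class to them, and where a whole thing is asked for, a point or a joint stands for the part that bears it (a point fixed in the world has none). Each returns a list of dicts, best first, with "p" (0 to 1); they miss things now and then, are a little off and sometimes report something else, mostly with a low value. They report only what shows in the picture. A call takes as long as a camera call. They do not tell look-alikes from the thing itself.
- finder.look_for(camera, name): "bbox" ([left, top, width, height] in pixels, round what is visible of it).
- finder.cut_out(camera, name): "mask" (384x512 bool, what is visible of it) and "bbox" ([left, top, width, height] in pixels, round what is visible of it).
The state is a dict: "time_s": time; "joints": joint angles; "joint_vel": joint speeds; "joint_efforts": joint torques, N m; "eef_pos": TCP position; "tcp_rot": TCP orientation; "ft_force": force on the tool from outside, world axes, zero at the start; "moment": the same for the moment, N m; "opening": opening from 0.0 (shut) to 1.0 (fully open).
Only numpy, scipy, OpenCV 4.12 (cv2) and the standard library are available. Lean on these libraries where they do the work, as an engineer would, in place of code of your own. Each camera call takes 0.05 s, during which the arm holds its last target. There are 200 camera calls.

TASK

The drawer of the wooden chess case has a secret catch: a finger notch somewhere along the case's front edge (the long edge nearest the robot). Put your shut fingertips on top of the left end of that edge (left as the robot sees it), run them gently along the edge to the right until they drop into the notch, and press the key inside it fully down, so that the drawer slides open at the far side. Pick nothing up, leave the chessmen, pots and doll where they stand, do not touch the drawer, and finish with the hand clear.

Things in the scene. Friction and masses are not known exactly. Their poses are not given: they have to be found in the camera images.
- case: Chess case, a fixed wooden box 260 (x) by 340 (y) by 60 mm high, chessboard in its flat top. Origin: centre of the underside; x points away from the robot (yaw up to 0.3 rad), y left along the front edge, z up. The front edge is a plain wooden strip, top at z = 60 mm, x = -130 to -94 mm, y = +170 (left end) to -170 mm, solid but for the notch.
- edge_left (a point): Point on top of the front edge strip at its left end, at (-112, 145, 60) mm in the case's frame. Start touching here (case y 125 to 170 mm), then slide on to the right: contact with the strip is also expected just right of it (case y 90 to 115 mm) before the key is pressed.
- edge_right (a point): Point on top of the same strip near its right end, at (-112, -155, 60) mm in the case's frame. The notch is a gap in the strip, 48 mm long, 36 mm wide, open at the top and to the robot, its floor (the key) 14 mm below the edge. Its place changes and is not reported: its centre lies at case y = +76, +28, -20, -68 or -116 mm.
- key (a joint): The key, a plate 33 by 45 mm of the same wood that is the notch's floor: how far it is pressed, 0 (up, its top at case z = 46 mm) to 0.008 m (fully down, z = 38 mm). It moves straight down, takes about 4 to 6 N, more if pressed faster than 20 mm/s, has no spring and stays where it is left.
- drawer (a joint): The drawer in the case's far face: how far it is open along the case's +x, 0 (shut) to about 0.048 m. A linkage drives it from the key, 6 mm for each 1 mm of key travel; with the key up it is shut.
- king: Loose chess king standing on the board's far half, 70 mm tall, 26 mm across. Origin: centre of its underside.
- rook: Loose rook standing on the board's far half, 46 mm tall, 24 mm across. Origin: centre of its underside.
- pawn: Loose pawn standing near the middle of the board, at least 80 mm behind the front edge strip, 40 mm tall, 22 mm across. Origin: centre of its underside.
- potA: Loose lidded pot on the table just left of the case, 76 mm across, 63 mm tall. Origin: centre of its underside.
- potB: Loose lidded pot on the table just right of the case, same size. Origin: centre of its underside.
- potC: Loose lidded pot on the table at the right, same size. Origin: centre of its underside.
- doll: Loose hatted doll on the table at the left, 125 mm tall, 64 mm across. Origin: centre of its underside.
Things that resemble listed ones, but are neither listed nor needed, are in the scene too. Leave any blue look-alike of the part that bears key alone. What is shaped like the potB but black is not meant.

How it is judged:
On the way, in this order (a step that is already met when the one before it is completed fails the run):
1. the fingers touch the left end of the front edge, key still up (contact force between the fingers and case above 0.5 N and y of the grasp point in the frame of case above 0.125 m and x of the grasp point in the frame of case below -0.085 m and value of joint key below 0.002 m), for 0.05 s.
2. the fingers, moved along, touch the edge right of its left end, key still up (contact force between the fingers and anything else above 0.5 N and y of the grasp point in the frame of case between 0.085 and 0.115 m and x of the grasp point in the frame of case below -0.085 m and value of joint key below 0.002 m), for 0.02 s.
3. the key is pressed fully down by the fingers (value of joint key above 0.0065 m and contact force between the fingers and anything else above 0.5 N), for 0.1 s.
At the end, for the whole second after the job is handed in: The key is at least 6 mm down (of 8), the drawer at least 34 mm open and at rest, and the chessmen, pots and doll stand upright within 25 mm of where they were (value of joint key above 0.006 m and value of joint drawer above 0.034 m and velocity of joint drawer below 0.01 m/s and distance of each of king, rook, pawn, potA, potB, potC, doll from where it was at the start of the episode below 0.025 m and angle between each of king, rook, pawn, potA, potB, potC, doll's own z axis and vertical below 0.3 rad); the robot touches nothing.
It fails at once if a chessman, pot or doll is lifted, moved by more than 25 mm or tipped over (distance of any of king, rook, pawn, potA, potB, potC, doll from where it was at the start of the episode above 0.025 m or angle between any of king, rook, pawn, potA, potB, potC, doll's own z axis and vertical above 0.5 rad).
It fails at once if the fingers press anything with more than 60 N (contact force between the fingers and anything else above 60 N).
It fails at once if the drawer is touched by the fingers (contact force between the fingers and drawer above 0.5 N).
It also fails if it takes over 64 s, if anything falls off the work surface, if the arm or the gripper's body presses on something with over 40 N, if the wrist force passes 120 N, or if a joint passes its speed limit or range.

## Working session

There is one attempt and no reset: what is moved stays moved. The work goes in short steps, Python scripts to look and compute and a tool call to move; the robot and the scene stay as the last step left them, time stands still between calls to the robot, and variables do not carry over. Pictures are saved under pics/ and viewed, about 8 in all and at most 12, crops included, and the job is handed in when it is done.

Besides the shell and the picture viewer there is one more tool, called after "Call:" in YAML: its name, and indented under it one key for each argument. arm_command: Moves the arm, as the interface text tells. Its arguments: {"type":"object","properties":{"plan":{"type":"array","items":{"type":"array","items":{"type":"array","items":{"type":"number"}}}},"grip_force":{"type":"number"}},"required":["plan"]}

```bash
mkdir -p pics; cat > h.py <<'E'
import numpy as np, cv2
from rig import env, snapshot, finder
def save(s,n): cv2.imwrite('pics/'+n,s["color"][:,:,::-1])
E
python3 - <<'E'
from h import *
a=snapshot("scene");b=snapshot("top")
cv2.imwrite('pics/a.png',np.vstack([a["color"],b["color"]])[:,:,::-1]) if 0 else None
save(a,'scene1.png');save(b,'top1.png')
for c in("scene","top"):
  for n in("case","edge_left","key","drawer","potA","doll","king"):
    print(c,n,[(np.round(d["bbox"]).tolist(),round(d["p"],2)) for d in finder.look_for(c,n)])
s=env.read_state();print(s)
np.savez('top.npz',**b);np.savez('scene.npz',**a)
for x in(a,b):print(x["mtx"],x["k1"],x["R"],x["t"])
E
```

```text
scene case [([236.0, 129.0, 139.0, 138.0], 0.97)]
scene edge_left [([240.0, 131.0, 139.0, 136.0], 0.72)]
scene key [([270.0, 173.0, 10.0, 10.0], 0.54), ([241.0, 158.0, 14.0, 15.0], 0.54), ([221.0, 178.0, 19.0, 18.0], 0.43)]
scene drawer [([331.0, 189.0, 40.0, 59.0], 0.74)]
scene potA [([320.0, 124.0, 27.0, 16.0], 0.71)]
scene doll [([286.0, 59.0, 25.0, 34.0], 0.85)]
scene king []
top case []
top edge_left [([183.0, 119.0, 103.0, 83.0], 0.9)]
top key [([155.0, 173.0, 22.0, 20.0], 0.72), ([236.0, 182.0, 12.0, 12.0], 0.56), ([238.0, 205.0, 15.0, 18.0], 0.52), ([182.0, 118.0, 109.0, 85.0], 0.18)]
top drawer []
top potA [([158.0, 173.0, 22.0, 19.0], 0.91)]
top doll [([119.0, 235.0, 28.0, 22.0], 0.58)]
top king [([214.0, 136.0, 6.0, 8.0], 0.61)]
{'time_s': 0.8, 'joints': array([ 1.12027074e+00,  9.10702277e-02,  1.23068185e+00, -1.72574315e-05,
        1.81982043e+00, -5.66917053e-02]), 'joint_vel': array([-0.00234224,  0.00015109,  0.00013977, -0.00029567,  0.00200558,
       -0.00044595]), 'joint_efforts': array([-2.33825222e-04, -4.58419740e+01, -4.18063903e+01, -1.50610440e-04,
       
[... 220 characters left out ...]
]), 'moment': array([-0.05017551, -0.05372724, -0.01457945]), 'opening': 1.0011257026332252}
[[384.63669972   0.         256.58882183]
 [  0.         384.63669972 193.96860116]
 [  0.           0.           1.        ]] 0.029312772078020452 [[ 0.72214263  0.69174138  0.00197086]
 [ 0.60423632 -0.62939967 -0.48862514]
 [-0.33676177  0.35404792 -0.8724916 ]] [-0.39146949 -0.32494314  1.34073076]
[[418.29674642   0.         260.66952934]
 [  0.         418.29674642 193.99113529]
 [  0.           0.           1.        ]] -0.04629968659958988 [[ 0.05220843 -0.99862254 -0.00522567]
 [-0.97777083 -0.0500528  -0.20361466]
 [ 0.20307263  0.01573991 -0.97903716]] [-0.02861175  0.53798719  1.37039755]
```

```bash
python3 - <<'E'
import numpy as np,cv2
t=np.load('top.npz')["color"][90:280,100:340,::-1]; cv2.imwrite('pics/topcrop.png',cv2.resize(t,None,fx=3.1,fy=3.1,interpolation=2))
t=np.load('scene.npz')["color"][50:290,140:400,::-1]; cv2.imwrite('pics/scenecrop.png',cv2.resize(t,None,fx=2.5,fy=2.5,interpolation=2))
E
```

```text
(no output)
```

View pics/topcrop.png

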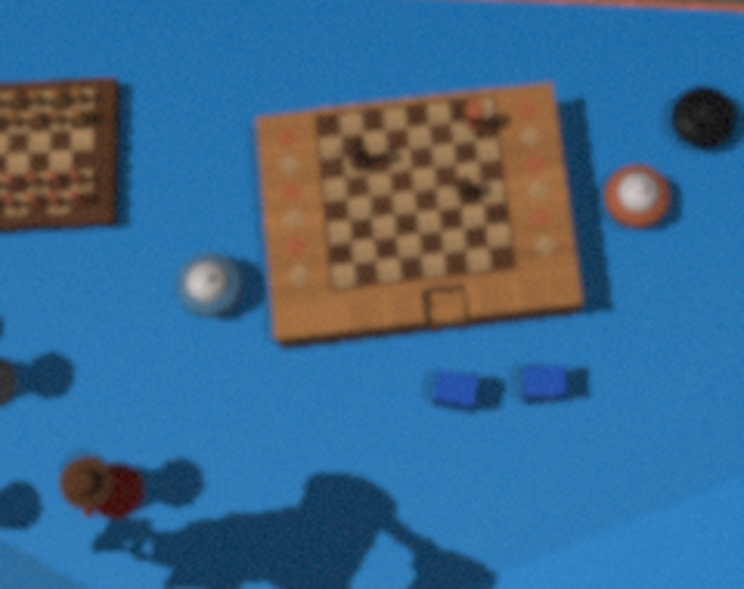

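View pics/scenecrop.png

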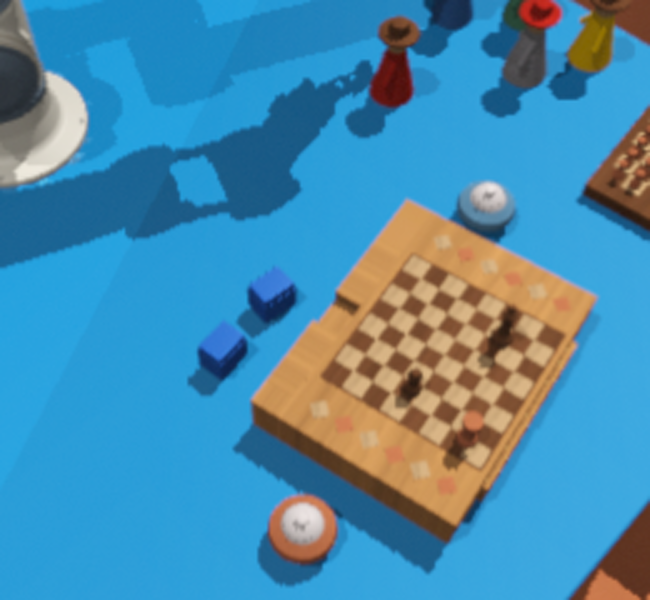

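The top crop shows the case with corners near (255,117), (553,83), (582,303) and (275,335). The outlined notch is at about (445,305), roughly 55% of the way from left to right. That matches the y=-20 candidate. The two blue blocks at (455,390) and (545,383) are look-alikes in front of the case. The scene crop agrees: the notch is at about (335,310).

```bash
cat >> h.py <<'E'
def proj(c,X):
    P=(c["R"]@np.atleast_2d(X).T).T+c["t"]; q=P[:,:2]/P[:,2:]
    q=q*(1+float(c["k1"])*(q**2).sum(1,keepdims=True)); return q@c["mtx"][:2,:2].T+c["mtx"][:2,2]
def W(p,L):
    c,s=np.cos(p[2]),np.sin(p[2]); L=np.atleast_2d(L).astype(float)
    return np.c_[p[0]+c*L[:,0]-s*L[:,1],p[1]+s*L[:,0]+c*L[:,1],L[:,2]]
E
python3 - <<'E'
from h import *
from scipy.optimize import least_squares
T=dict(np.load('top.npz'));S=dict(np.load('scene.npz'))
C=np.array([[.13,.17,.06],[.13,-.17,.06],[-.13,-.17,.06],[-.13,.17,.06]])
ut=np.array([[256,117],[553,83],[582,301],[275,335]])/3.1+[100,90]
us=np.array([[597,298],[447,530],[253,403],[408,200]])/2.5+[140,50]
for nm,use in(("T",(1,0)),("S",(0,1)),("both",(1,1))):
  f=lambda p:np.r_[use[0]*(proj(T,W(p,C))-ut).ravel(),use[1]*(proj(S,W(p,C))-us).ravel()]
  r=least_squares(f,[.55,0,0]);print(nm,r.x.round(4),r.fun.round(1))
p=r.x
img=T["color"][:,:,::-1].copy()
for y in(.145,.1,.076,.028,-.02,-.068,-.116):
  print(y,W(p,[-.112,y,.06]).round(4),((proj(T,W(p,[-.112,y,.06]))-[100,90])*3.1).round(0),((proj(S,W(p,[-.112,y,.06]))-[140,50])*2.5).round(0))
for n in("potA","doll"):
  pass
E
```

```text
T [0.665  0.0972 0.1684] [ 0.1 -0.7 -0.  -0.5  0.1  0.3 -0.2  0.8  0.   0.   0.  -0.  -0.  -0.
 -0.  -0. ]
S [0.6654 0.0954 0.1591] [ 0.  -0.   0.  -0.   0.   0.  -0.   0.   0.2  1.   1.9 -0.4 -2.1 -0.9
 -0.2  0.3]
both [0.6652 0.0962 0.1629] [ 0.6 -1.   0.5 -0.3  0.2  0.6 -0.1  0.5  0.2  0.6  2.4 -0.7 -1.9 -0.9
 -0.4  0.1]
0.145 [[0.5311 0.2211 0.06  ]] [[296. 318.]] [[409. 220.]]
0.1 [[0.5384 0.1767 0.06  ]] [[337. 314.]] [[390. 245.]]
0.076 [[0.5423 0.153  0.06  ]] [[358. 311.]] [[379. 258.]]
0.028 [[0.5501 0.1056 0.06  ]] [[402. 307.]] [[358. 285.]]
-0.02 [[0.5579 0.0583 0.06  ]] [[445. 302.]] [[336. 314.]]
-0.068 [[0.5657 0.0109 0.06  ]] [[489. 297.]] [[313. 343.]]
-0.116 [[ 0.5734 -0.0364  0.06  ]] [[532. 292.]] [[289. 373.]]
```

Call:
arm_command:
  plan:
    - [[30,-35,0,0,0,0.14,255],[60,-70,0,0,0,0.28,255],[90,-105,-5,0,0,0.42,255],[120,-140,-10,0,0,0.56,255],[150,-170,-20,0,0,0.56,255]]
  grip_force: 40

```text
time_s: 1.3
eef_pos: [0.3813, 0.3827, 0.2123]
tcp_rot: [-0.456, 0.456, 0.542, -0.54]
ft_force: [0.5, 0.3, -0.6]
opening: 0.142
```

Call:
arm_command:
  plan:
    - [[30,-35,-10,0,0,0,255],[60,-70,-25,0,0,0,255],[90,-100,-45,0,0,0,255],[120,-130,-70,0,0,0,255],[149,-163,-100,0,0,0,255]]

```text
time_s: 1.8
eef_pos: [0.5291, 0.2217, 0.1132]
tcp_rot: [-0.456, 0.457, 0.54, -0.539]
ft_force: [0.1, 0.7, 0.8]
opening: 0.001
```

Call:
arm_command:
  plan:
    - [[0,0,0,0,0,0,255],[0,0,0,0,0,0,255],[0,0,-5,0,0,0,255],[0,0,-10,0,0,0,255],[0,0,-20,0,0,0,255]]

```text
time_s: 2.3
eef_pos: [0.5277, 0.2244, 0.0943]
tcp_rot: [-0.456, 0.457, 0.541, -0.539]
ft_force: [-0.3, -0.1, 0.2]
opening: -0.002
```

```bash
python3 - <<'E'
from h import *
w=snapshot("wrist");a=snapshot("scene")
s=env.read_state();print(s["time_s"],s["eef_pos"],s["tcp_rot"],s["ft_force"],s["opening"],s["joints"])
L=cv2.resize(a["color"][40:290,200:390],None,fx=2,fy=2,interpolation=2)
R=cv2.resize(w["color"],(410,308)); R=np.vstack([R,np.zeros((500-308,410,3),np.uint8)])
cv2.imwrite('pics/c1.png',np.hstack([L,R])[:,:,::-1])
E
```

```text
2.4 [0.52633195 0.22353462 0.09141652] [ 0.45683493 -0.45600538 -0.53939607  0.54075209] [ 0.58032326 -0.06958687 -0.45852248] 0.0039145959003140185 [ 3.42096363e-01  3.53858357e-02  1.53639730e+00  4.93803489e-05
  1.57205707e+00 -1.39620366e+00]
```

View pics/c1.png

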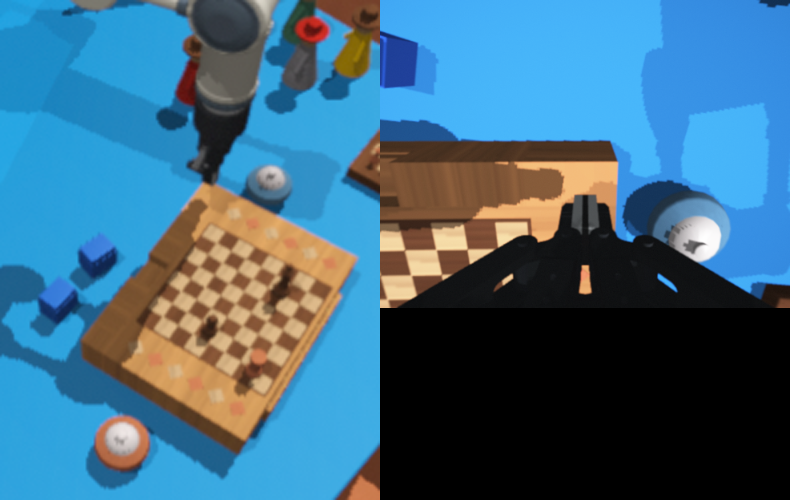

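The left panel shows the fingertips at (200,175), above the left end of the strip. The wrist panel shows them at (585,200) over the strip, whose front-left corner is at (614,162). I'll check that corner against my pose estimate.

```bash
python3 - <<'E'
from h import *
w=snapshot("wrist");p=[.6652,.0962,.1629]
s=env.read_state();print(s["eef_pos"],s["ft_force"])
c,sn=np.cos(p[2]),np.sin(p[2]);d=s["eef_pos"][:2]-p[:2]
print("tcp in case",c*d[0]+sn*d[1],-sn*d[0]+c*d[1])
sc=410/512
for L in([-.13,.17,.06],[-.094,.17,.06],[-.13,.05,.06],[-.112,.145,.06]):print(L,proj(w,W(p,L))*sc+[380,0])
print("tcp pix",proj(w,s["eef_pos"])*sc+[380,0])
E
```

```text
[0.52658681 0.22347496 0.09206207] [-0.43940687  0.19703538  0.37055477]
tcp in case -0.11613658556437406 0.1480703335805964
[-0.13, 0.17, 0.06] [[614.70393536 169.20401315]]
[-0.094, 0.17, 0.06] [[612.78849826 212.93028234]]
[-0.13, 0.05, 0.06] [[448.43924285 168.42565563]]
[-0.112, 0.145, 0.06] [[580.29754714 191.50210744]]
tcp pix [[584.33516151 208.27347795]]
```

Call:
arm_command:
  plan:
    - [[0,0,-10,0,0,0,255],[0,0,-18,0,0,0,255],[0,0,-24,0,0,0,255],[0,0,-26,0,0,0,255],[0,0,-27,0,0,0,255]]

```text
time_s: 2.95
eef_pos: [0.5273, 0.223, 0.0655]
tcp_rot: [0.457, -0.457, -0.54, 0.54]
ft_force: [-0.6, 0.5, 0.3]
opening: -0.002
```

Call:
arm_command:
  plan:
    - [[0,0,-1,0,0,0,255],[0,0,-2,0,0,0,255],[0,0,-3,0,0,0,255],[0,0,-4,0,0,0,255],[0,0,-4,0,0,0,255]]

```text
time_s: 3.45
eef_pos: [0.5275, 0.2231, 0.062]
tcp_rot: [0.457, -0.457, -0.54, 0.54]
ft_force: [0.2, 0.1, 0.0]
opening: -0.005
```

Call:
arm_command:
  plan:
    - [[0,0,-0.5,0,0,0,255],[0,0,-1,0,0,0,255],[0,0,-1.5,0,0,0,255],[0,0,-2,0,0,0,255],[0,0,-2,0,0,0,255]]

```text
time_s: 3.95
eef_pos: [0.5275, 0.2231, 0.0601]
tcp_rot: [-0.457, 0.457, 0.54, -0.54]
ft_force: [0.2, -0.3, -0.1]
opening: 0.001
```

Call:
arm_command:
  plan:
    - [[0,0,-0.5,0,0,0,255],[0,0,-1,0,0,0,255],[0,0,-1,0,0,0,255],[0,0,-1,0,0,0,255],[0,0,-1,0,0,0,255]]

```text
time_s: 4.45
eef_pos: [0.5275, 0.2231, 0.06]
tcp_rot: [-0.457, 0.457, 0.54, -0.54]
ft_force: [-3.3, 0.4, 5.3]
opening: 0.003
```

Call:
arm_command:
  plan:
    - [[1.3,-8,0,0,0,0,255],[2.6,-16,0,0,0,0,255],[3.9,-24,0,0,0,0,255],[5.2,-32,0,0,0,0,255],[6.5,-40,0,0,0,0,255]]

```text
time_s: 4.95
eef_pos: [0.5346, 0.1829, 0.06]
tcp_rot: [-0.457, 0.457, 0.541, -0.539]
ft_force: [-0.5, 3.2, 5.7]
opening: -0.002
```

Call:
arm_command:
  plan:
    - [[0.6,-4,0,0,0,0,255],[1.3,-8,0,0,0,0,255],[2.6,-16,0,0,0,0,255],[3.9,-24,0,0,0,0,255],[5.2,-32,0,0,0,0,255]]

```text
time_s: 5.45
eef_pos: [0.5398, 0.151, 0.0601]
tcp_rot: [-0.457, 0.457, 0.541, -0.539]
ft_force: [-0.9, 3.7, 6.0]
opening: -0.003
```

Call:
arm_command:
  plan:
    - [[1.6,-10,0,0,0,0,255],[3.3,-20,0,0,0,0,255],[4.9,-30,0,0,0,0,255],[6.5,-40,0,0,0,0,255],[8.1,-50,0,0,0,0,255]]

```text
time_s: 5.95
eef_pos: [0.5479, 0.1008, 0.06]
tcp_rot: [-0.457, 0.457, 0.541, -0.539]
ft_force: [0.0, 2.7, 5.6]
opening: 0.004
```

Call:
arm_command:
  plan:
    - [[1.3,-8,0,0,0,0,255],[2.6,-16,0,0,0,0,255],[3.9,-24,0,0,0,0,255],[5.2,-32,0,0,0,0,255],[6.8,-42,0,0,0,0,255]]

```text
time_s: 6.45
eef_pos: [0.5537, 0.058, 0.0583]
tcp_rot: [0.457, -0.457, -0.539, 0.54]
ft_force: [-0.3, 0.4, 0.3]
opening: 0.001
```

```bash
python3 - <<'E'
from h import *
w=snapshot("wrist");a=snapshot("scene")
s=env.read_state();print(s["time_s"],s["eef_pos"],s["ft_force"],s["moment"])
L=cv2.resize(a["color"][130:270,230:380],None,fx=2.6,fy=2.6,interpolation=2)
R=cv2.resize(w["color"],(400,300)); R=np.vstack([R,np.zeros((len(L)-300,400,3),np.uint8)])
cv2.imwrite('pics/c2.png',np.hstack([L,R])[:,:,::-1])
E
```

```text
6.55 [0.55390469 0.05734965 0.05837098] [0.54706531 0.79692035 0.63863733] [-0.01344313 -0.02347666  0.01307499]
```

View pics/c2.png

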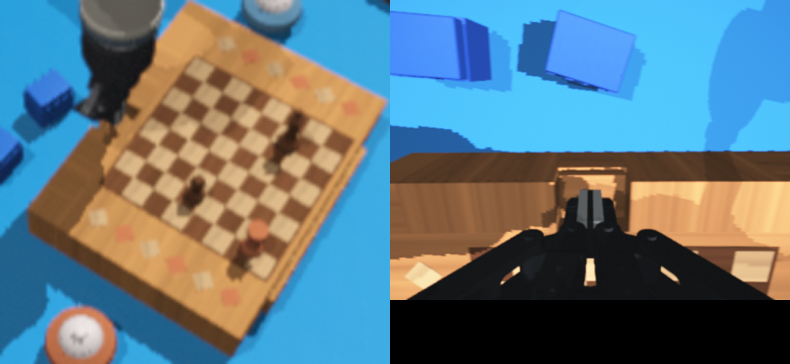

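The fingers have dropped: z is 1.7 mm lower and the force is gone. The wrist view shows them centred (x≈590) in the notch (x 555–628). Next I lower onto the key and press.

Call:
arm_command:
  plan:
    - [[0,0,-2,0,0,0,255],[0,0,-5,0,0,0,255],[0,0,-8,0,0,0,255],[0,0,-10,0,0,0,255],[0,0,-11,0,0,0,255]]

```text
time_s: 7.05
eef_pos: [0.5538, 0.0593, 0.0476]
tcp_rot: [0.457, -0.456, -0.54, 0.54]
ft_force: [-0.1, -0.1, -0.4]
opening: 0.0
```

Call:
arm_command:
  plan:
    - [[0,0,-1,0,0,0,255],[0,0,-2,0,0,0,255],[0,0,-3,0,0,0,255],[0,0,-4,0,0,0,255],[0,0,-5,0,0,0,255]]

```text
time_s: 7.55
eef_pos: [0.5542, 0.0591, 0.0436]
tcp_rot: [-0.457, 0.457, 0.54, -0.54]
ft_force: [-1.6, 0.2, 5.0]
opening: -0.0
```

Call:
arm_command:
  plan:
    - [[0,0,-1,0,0,0,255],[0,0,-2,0,0,0,255],[0,0,-3,0,0,0,255],[0,0,-4,0,0,0,255],[0,0,-4,0,0,0,255]]

```text
time_s: 8.05
eef_pos: [0.5542, 0.0591, 0.0388]
tcp_rot: [-0.457, 0.457, 0.54, -0.54]
ft_force: [-0.1, 1.6, 2.4]
opening: 0.001
```

Call:
arm_command:
  plan:
    - [[0,0,-1,0,0,0,255],[0,0,-2,0,0,0,255],[0,0,-2.5,0,0,0,255],[0,0,-2.5,0,0,0,255],[0,0,-2.5,0,0,0,255]]

```text
time_s: 8.55
eef_pos: [0.5542, 0.0591, 0.038]
tcp_rot: [-0.457, 0.457, 0.54, -0.54]
ft_force: [-4.6, 0.6, 10.6]
opening: 0.0
```

It bottomed out at z=38 mm with 10.6 N. I'll hold briefly, then retreat straight up.

Call:
arm_command:
  plan:
    - [[0,0,0,0,0,0,255],[0,0,0,0,0,0,255],[0,0,2,0,0,0,255],[0,0,6,0,0,0,255],[0,0,15,0,0,0,255]]

```text
time_s: 9.05
eef_pos: [0.5532, 0.0589, 0.0504]
tcp_rot: [0.457, -0.456, -0.539, 0.54]
ft_force: [-0.2, -0.5, -0.3]
opening: 0.001
```

Call:
arm_command:
  plan:
    - [[0,0,20,0,0,0,255],[0,0,45,0,0,0,255],[0,0,75,0,0,0,255],[0,0,105,0,0,0,255],[0,0,130,0,0,0,255]]

```text
time_s: 9.55
eef_pos: [0.5543, 0.059, 0.1838]
tcp_rot: [-0.456, 0.457, 0.54, -0.539]
ft_force: [1.2, 1.4, -0.2]
opening: 0.003
```

Call:
arm_command:
  plan:
    - [[-10,0,0,0,0,0,255],[-30,0,0,0,0,0,255],[-50,0,0,0,0,0,255],[-50,0,0,0,0,0,255],[-50,0,0,0,0,0,255]]

```text
time_s: 10.05
eef_pos: [0.504, 0.059, 0.1813]
tcp_rot: [-0.457, 0.457, 0.54, -0.54]
ft_force: [-0.4, 0.6, 0.1]
opening: -0.001
```

```bash
python3 - <<'E'
from h import *
a=snapshot("scene");b=snapshot("top")
s=env.read_state();print(s["time_s"],s["eef_pos"],s["ft_force"])
L=cv2.resize(a["color"][50:290,200:400],None,fx=1.9,fy=1.9,interpolation=2)
R=cv2.resize(b["color"][90:280,140:340],None,fx=2,fy=2,interpolation=2); R=np.vstack([R,np.zeros((len(L)-len(R),R.shape[1],3),np.uint8)])
cv2.imwrite('pics/c3.png',np.hstack([L,R])[:,:,::-1])
E
```

```text
10.15 [0.504447   0.05901898 0.18119685] [0.06775104 0.37886394 0.13872539]
```

View pics/c3.png

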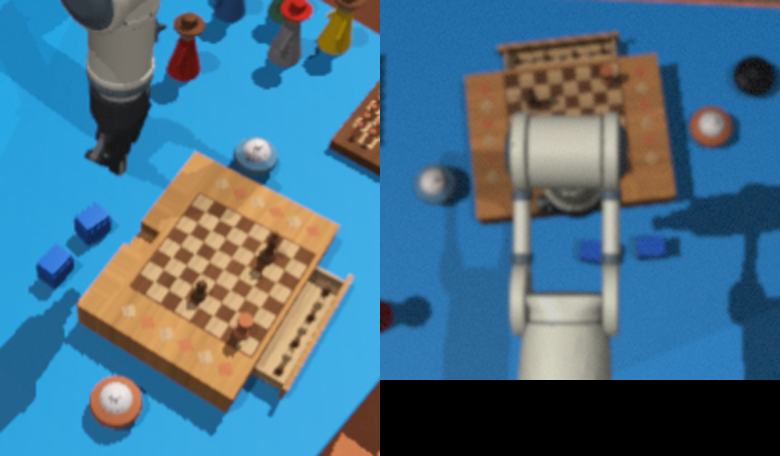

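The drawer is open at the far side: (310,320) in the scene panel and (560,50) in the top panel. The chessmen, pots and doll are where they were, and the hand is clear.

```bash
python3 -c "
from rig import env
print(env.sign_off())"
```

```text
the job is handed in; nothing more can be done
None
```

The key is pressed fully down, the drawer is open at the far side, and the job is handed in; the sign-off gives no verdict.

- **Slide:** The shut fingertips touched the left end of the front edge with about 5 N and slid right along the strip with 5–6 N. They dropped at case y ≈ -20 mm, the notch position I had estimated from the top picture.
- **Press:** The key bottomed out at z = 38 mm with 10.6 N, then I lifted the hand straight up and backed it away.
- **Last checks:** The final pictures show the drawer open and the pots, chessmen and doll apparently unmoved and upright, judged by eye only. The wrist force was about zero.
- **Disagreement:** The wrist picture put the front edge about 6 mm nearer the robot than my case fit did. I kept the fingers on a line that was inside the strip by either estimate, and it caused no trouble.

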